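# Snap the retaining clip onto the keel-roller pin with the fork tool

## Robot

A 6-joint arm with a two-finger parallel gripper is mounted at the origin on the work surface. World frame = base frame: x ahead of the robot, y to its left, z up, the work surface at z = 0. Lengths are in m, angles in rad, forces in N, time in s.
With the tool pointing down it reaches from about 0.35 to 0.85 m from the base axis. Payload 8.1 kg.
Tool frame: the origin (TCP) lies on the centre line of the jaws, within the pads' length; the fingertips stand 19 mm ahead of it and the grasp point (between the pads) is the TCP; z points along the fingers, y is the line along which they close (so a half turn about z gives the same grasp; the last joint's range is limited). The gripper opens to 85 mm and grips with 20 to 120 N. Pads are 22 mm wide; open, the fingers measure 114 mm over their backs; the gripper's body (76 mm by 85 mm) begins 54 mm behind the grasp point. The pads swing forward as they close: fully open they stand 13 mm farther back than shut.
Start: joints at [-0.085, 0.13, 1.488, -0, 1.523, -0.085], TCP at [0.6, 0, 0.25] pointing down, gripper open.
Joint ranges: [-2.96, 2.96], [-0.89, 2.26], [0.02, 2.5], [-1.34, 4.48], [0, 2.73], [-2.66, 2.66]. Speed limits (rad/s): [2.39, 2.39, 2.79, 3.14, 3.14, 3.14].

## Interface

Orientations are given as a 3x3 rotation matrix whose columns are the frame's x, y, z axes.
In Python, from workcell import get_state, viewer, bot gives the robot as it stands.
- The arm moves only by the tool servo_tool, never from a script. Its argument "increments" is a list that holds one entry, the list of rows, each a list of 6 numbers: the shift along the world's x, y, z in units of 200 mm (1.0 is 200 mm), then the turn, a rotation vector about the world's x, y, z in units of pi rad (1.0 is pi rad). In form: [[[tx, ty, tz, rx, ry, rz], ...]]. A call has 1 to 20 rows; each row is the pose to reach, as a shift and turn from the pose commanded when the call began, turning the shorter way round; what a row does not reach only later rows make up. A row lasts 1/10 s, in which the tool goes at most 50 mm and 8.59 degrees, less where a joint would pass 70% of its speed; a pose out of reach is approached as far as the arm can. A call with a number of a shift or a turn outside -1 to 1 is refused whole. A call with a gripper value outside its range is refused whole. "fingers" is the gripper's target within -1 to 1 (shut at 1, half-way at 0, fully open at -1), set as the call begins (left out, the last holds). The fingers move at their own pace and stop on an object; "force" is the grip in N (left out, the last holds). Time passes only in rows, so rows that repeat a pose let the fingers close. It gives the time, the measured TCP pose, the force, the opening and the grip force at its end, in the units of the state.
- get_state(): the state, without advancing time (a new reading comes with each control period).
- viewer.snapshot(name): name is "scene" or "side" or "wrist"; returns a dict with "image" (480x640x3 uint8, blue, green, red), "fx", "fy", "cx", "cy" (pixels), "pose" (4x4, takes a point from camera to world coordinates); the wrist camera has in their place "mount" (4x4, takes a point from camera to tool coordinates, whose origin is the TCP and whose axes are the flange's). Camera axes: x right, y down, z forward; pixel columns grow to the right and rows downward; lengths in m; the calibration is good to about 2 mm. The wrist camera is an equidistant fisheye: a pixel r from the principal point sees the ray r / f radians off the axis. A picture is of the moment at which its call begins: read the wrist's pose just before it. There is no depth.
- bot.sign_off(): hands the job in; it is judged then, once.
The state is a dict: "time_s": time; "joints": joint angles; "dq": joint speeds; "tau": joint torques, N m; "tool_pos": TCP position; "tcp_rot": TCP orientation; "contact_force": force on the tool from outside, world axes, zero at the start; "torque": the same for the moment, N m; "grip_width": opening from 0.0 (shut) to 1.0 (fully open); "grasp_force": force on a finger pad.
Only numpy, scipy, OpenCV 4.12 (cv2) and the standard library are available. Lean on these libraries where they do the work, as an engineer would, in place of code of your own. Each camera call takes 0.05 s, during which the arm holds its last target. There are 200 camera calls.

## Task

Pick up the orange-handled fork tool from the rubber mat and, with it, push the yellow split clip sideways across the bracket plate onto the pin's groove until it snaps fully home; the pin slides back in its slot under the push, so keep pushing gently and stop as soon as the clip is home. Do not force the clip or the bracket, do not touch the clip with the fingers, and leave the other things on the bench alone. Then lay the tool back on the rubber mat, flat, and let go.

Things in the scene. Friction and masses are not known exactly. Their poses are not given: they have to be found in the camera images.
- fork_tool: fork tool, 212 mm long, 0.1-0.22 kg, lying level. Origin: centre of the underside of its orange handle; x forward to the fork, z up. Handle: flat-sided block, x -50 to 50, 22 wide, 30 tall. Then a shank 12 wide to x=132, a 38 wide cross bar to x=142 and two prongs 8 wide at y=+15 and -15 (gap 22) ending at x=162. Fork spans z 12 to 22. Balances near x=45; grip at x 20 to 40
- fork_tip (a point): point midway between the ends of the two prongs, at half their height: at (162, 0, 17) mm in the tool's frame; axes as the tool's
- clip: yellow sprung split clip, 5 mm thick, 45 long, 40 wide, 54 g, flat on the bracket plate. Origin: underside, centre of its eye, which lies on the pin's axis when home. Its mouth opens to +x, flared jaws reach x=15. It resists the push onto the pin with about 8 to 13 N, then jumps the last 5 mm home by itself and then stops hard; more than 20 N on it or on the bracket would damage it
- clip_back (a point): middle of the clip's back edge, at (-18, 0, 2.5) mm of the clip; axes as the clip's. From here a tab, 13 mm wide narrowing to 9, points 12 mm toward -x. Either side of the tab, out to y = +-20 mm, are two straight shoulders facing -x: the prongs go either side of the tab and push on these
- pin_axis (a point): axis of the pin at the height of the plate's top; axes as the bracket's. Groove of radius 10, height 7 mm, just above the plate; over it a head of radius 14, its top 23 mm above the plate. The pin stands in a slot along x: pushed to +x it drags back (about 3.5 N) for some 2 to 24 mm, unknown beforehand, then bears hard on a stop hidden under the plate. It cannot move sideways
- bracket: fixed roller bracket. Origin: centre of its foot, on the bench; x is the push direction along the slot, away from the robot; z up. Foot 140 x 130, 6 tall. Top plate y +-45, x -90 to 70, 8 thick, top face 60 mm above the bench. The pin starts at x 0 to 34, y 0; the clip's eye at x -45 to -36, y within 3 mm, yawed up to 0.12 rad
- mat: fixed black rubber mat 270 (x) x 160 (y) x 4 mm, origin at the centre of its underside; the tool lies on it at the start, pointing roughly along its x, and must be laid back on it
- wrench_box: bystander: open cardboard box of wrenches, 200 x 140 x 50 mm, origin at the centre of its underside
- spare_roller: bystander: red waisted keel roller standing on end, diameter 64, 75 mm tall, origin at the centre of its underside
- grease_jar: bystander: jar with a blue cap, diameter 68, 75 mm tall, origin at the centre of its underside
Not all that is in view belongs to the job. Leave any pink or purple look-alike of the bracket alone.

How it is judged:
By the outcome, as a careful person would: the job done as asked, in the order asked, and still so for the second after the job is handed in, with the robot touching nothing.
It also fails if it takes over 67 s, if anything falls off the work surface, if the arm or the gripper's body presses on something with over 40 N, if the wrist force passes 120 N, or if a joint passes its speed limit or range.

## Working session

There is one attempt and no reset: what is moved stays moved. The work goes in short steps, Python scripts to look and compute and a tool call to move; the robot and the scene stay as the last step left them, time stands still between calls to the robot, and variables do not carry over. Pictures are saved under pics/ and viewed, at most 10 in all, crops included, and the job is handed in when it is done.

Besides the shell and the picture viewer there is one more tool, called after "Call:" by a JSON object that holds its "api" and its "payload", one argument or row to a line. servo_tool: Moves the arm, as the interface text tells. Its arguments: {"type":"object","properties":{"increments":{"type":"array"},"fingers":{"type":"number"},"force":{"type":"number"}},"required":["increments"]}

```bash
mkdir -p pics && python3 - <<'E'
from workcell import get_state, viewer
import cv2,pickle
s=get_state();print(s)
for n in("scene","side","wrist"):
    d=viewer.snapshot(n);cv2.imwrite(f"pics/{n}0.png",d["image"]);pickle.dump(d,open(f"{n}0.pkl","wb"))
    print(n,{k:v for k,v in d.items() if k!="image"})
E
```

```text
{'time_s': 0.0, 'joints': array([-8.54181093e-02,  1.31176099e-01,  1.48926572e+00,  6.97659504e-06,
        1.52299584e+00, -8.54079910e-02]), 'dq': array([ 1.31098285e-03,  2.84277456e-04, -5.45063843e-04, -1.30283415e-03,
        5.07615773e-04, -4.02471307e-05]), 'tau': array([-1.90700346e-03, -5.69404185e+01, -5.00557995e+01, -2.19391650e-04,
        1.44415747e-02,  7.24149572e-05]), 'tool_pos': array([5.99492207e-01, 5.73758056e-05, 2.49242919e-01]), 'tcp_rot': array([[ 1.06090879e-05,  9.99998311e-01, -1.83768730e-03],
       [ 9.99999986e-01, -1.03070835e-05,  1.64348787e-04],
       [ 1.64329568e-04, -1.83768902e-03, -9.99998298e-01]]), 'contact_force': array([-0.217559  , -0.08796031, -0.21412013]), 'torque': array([ 0.02486403,  0.03969036, -0.01737559]), 'grasp_force': 0.0, 'grip_width': 0.9995687643744557}
scene {'fx': 503.4961141885779, 'fy': 503.4961141885779, 'cx': 320.21807126254913, 'cy': 239.39860533178435, 'pose': array([[ 0.82401099,  0.48671358, -0.2900272 ,  0.97342247],
       [ 0.56639671, -0.69484462,  0.44315429, -0.65448317],
       [ 0.01416537, -0.52943
[... 213 characters left out ...]
[[ 0.87939811, -0.37735556,  0.29027873,  0.27621777],
       [-0.4760761 , -0.69285951,  0.54156924, -0.67301536],
       [-0.00324178, -0.61444974, -0.78894931,  0.92083826],
       [ 0.        ,  0.        ,  0.        ,  1.        ]])}
wrist {'fx': 371.64829954431775, 'fy': 371.64829954431775, 'cx': 322.8721537475608, 'cy': 237.13418216721857, 'mount': array([[-3.06744466e-04, -9.51186386e-01, -3.08616857e-01,
         7.89741125e-02],
       [ 9.99999463e-01,  1.37348775e-05, -1.03626462e-03,
         1.93501629e-04],
       [ 9.89919613e-04, -3.08617010e-01,  9.51185871e-01,
        -1.23457481e-01],
       [ 0.00000000e+00,  0.00000000e+00,  0.00000000e+00,
         1.00000000e+00]])}
```

View pics/scene0.png

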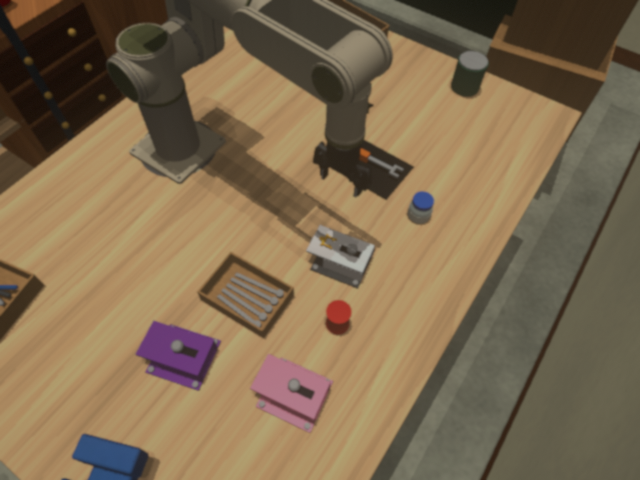

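View pics/side0.png

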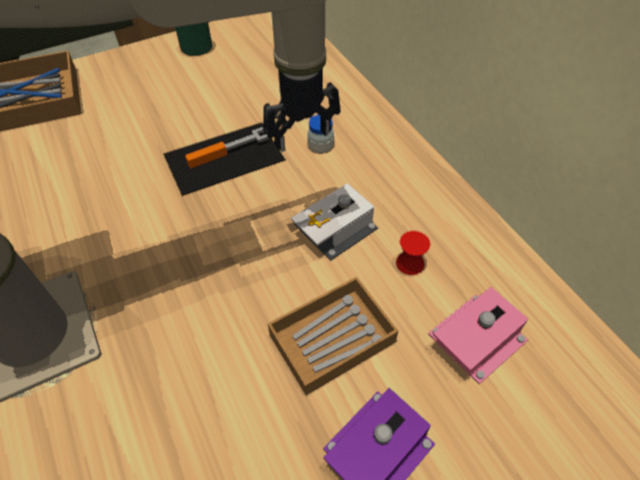

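Side view: the orange tool is at (208,154), with the fork at (258,135). The grey bracket with the yellow clip is at (335,215). The look-alikes are purple at (380,440) and pink at (480,330), so the grey bracket with the clip is the right one. I'll check it in a crop and measure.

```bash
cat > h.py <<'E'
import numpy as np,cv2,pickle
def ray(d,u,v,st=None):
    if "pose" in d:
        P=d["pose"];c=np.array([(u-d["cx"])/d["fx"],(v-d["cy"])/d["fy"],1.])
    else:
        T=np.eye(4);T[:3,:3]=st["tcp_rot"];T[:3,3]=st["tool_pos"];P=T@d["mount"]
        a,b=u-d["cx"],v-d["cy"];r=np.hypot(a,b)+1e-9;t=r/d["fx"]
        c=np.array([a/r*np.sin(t),b/r*np.sin(t),np.cos(t)])
    return P[:3,3],P[:3,:3]@c
def onz(d,u,v,z,st=None):
    o,r=ray(d,u,v,st);return o+r*(z-o[2])/r[2]
def blobs(img,lo,hi,n=2,amin=8):
    m=cv2.inRange(cv2.cvtColor(img,cv2.COLOR_BGR2HSV),lo,hi)
    cs=sorted(cv2.findContours(m,cv2.RETR_EXTERNAL,cv2.CHAIN_APPROX_NONE)[0],key=cv2.contourArea,reverse=True)
    return m,[c for c in cs[:n] if cv2.contourArea(c)>amin]
E
python3 - <<'E'
from h import *
for n in("side","scene"):
    d=pickle.load(open(n+"0.pkl","rb"));im=d["image"]
    for nm,lo,hi,z in(("orange",(5,200,120),(14,255,255),.03),("yellow",(20,140,100),(32,255,255),.0625)):
        m,cs=blobs(im,lo,hi,3)
        for c in cs:
            M=cv2.moments(c);u,v=M["m10"]/M["m00"],M["m01"]/M["m00"]
            print(n,nm,cv2.contourArea(c),round(u),round(v),onz(d,u,v,z).round(3))
d=pickle.load(open("side0.pkl","rb"))
for p,z in(((258,134),.021),((345,201),.083),((318,218),.06),((166,158),.004),((284,153),.004)):print(p,onz(d,*p,z).round(3))
a=cv2.resize(d["image"][100:270,150:400],(800,544),interpolation=cv2.INTER_CUBIC);cv2.imwrite("pics/crop.png",a)
E
```

```text
side orange 249.0 205 151 [0.473 0.298 0.03 ]
side yellow 69.5 315 220 [ 0.598 -0.05   0.062]
scene yellow 9.0 323 240 [ 0.59  -0.057  0.062]
(258, 134) [0.618 0.302 0.021]
(345, 201) [ 0.67  -0.049  0.083]
(318, 218) [ 0.606 -0.046  0.06 ]
(166, 158) [0.384 0.35  0.004]
(284, 153) [0.653 0.224 0.004]
```

View pics/crop.png

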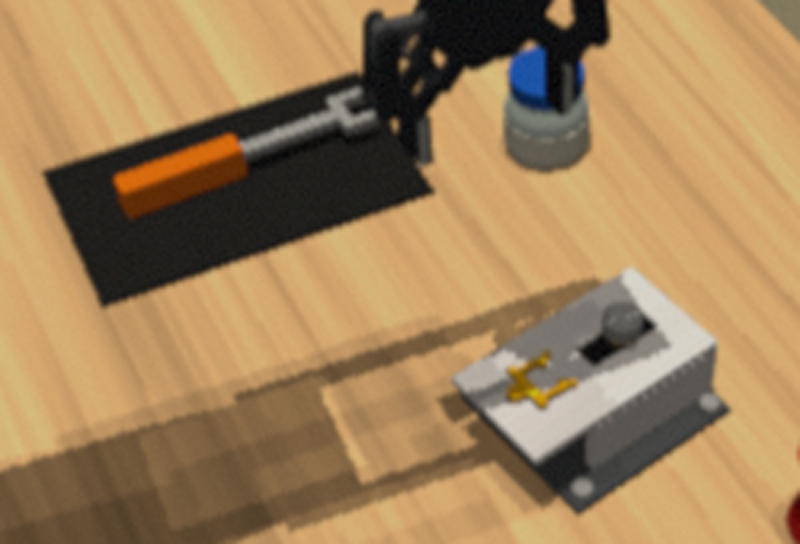

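View pics/wrist0.png

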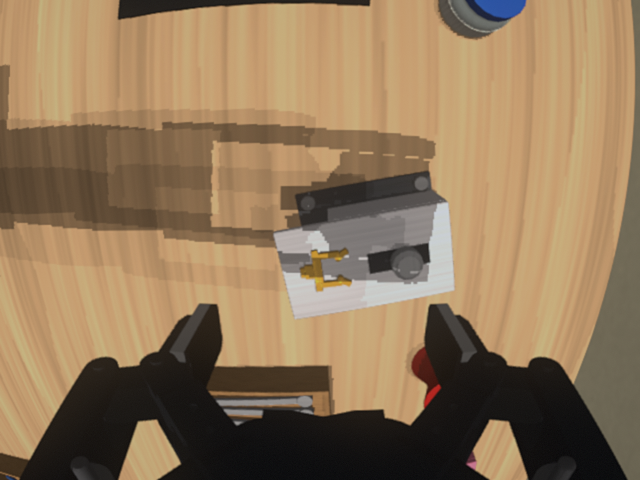

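```bash
python3 - <<'E'
from h import *
from workcell import get_state
st=get_state();d=pickle.load(open("wrist0.pkl","rb"))
f=lambda u,v,z:onz(d,u,v,z,st).round(4)
for p in((275,234),(447,201),(454,290),(296,318)):print("plate",f(*p,.06))
print("pin",f(408,263,.083),"slot",f(368,262,.06),f(430,254,.06))
m,cs=blobs(d["image"],(18,120,80),(34,255,255),2)
for c in cs: print("clip",cv2.contourArea(c),cv2.boundingRect(c))
m=m[220:310,270:380]
im=cv2.resize(d["image"][190:330,260:470],(798,532),interpolation=cv2.INTER_CUBIC);cv2.imwrite("pics/crop2.png",im)
E
```

```text
plate [ 0.5567 -0.0196  0.06  ]
plate [0.71   0.0115 0.06  ]
plate [ 0.7273 -0.0767  0.06  ]
plate [ 0.5731 -0.105   0.06  ]
pin [ 0.6721 -0.0383  0.083 ] slot [ 0.6403 -0.0463  0.06  ] [ 0.6982 -0.0388  0.06  ]
clip 717.0 (301, 249, 50, 42)
```

View pics/crop2.png

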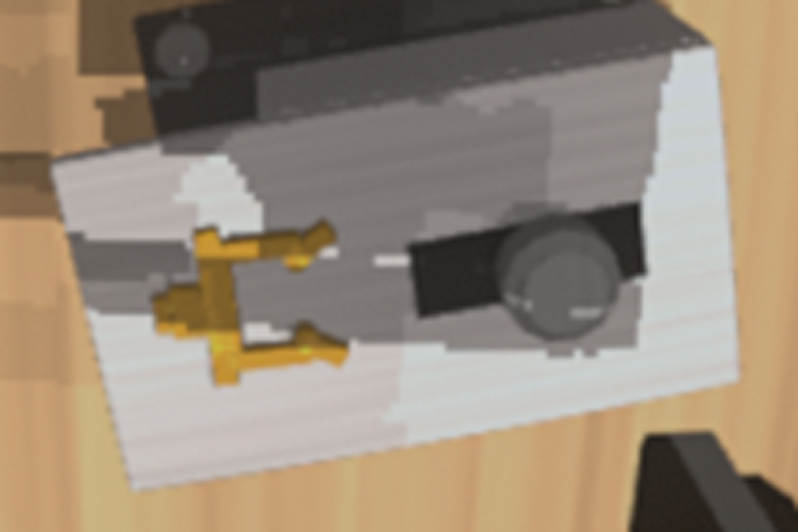

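Call:
{"api": "servo_tool", "payload": {
  "increments": [
    [[-0.05,0.15,0,0,0,-0.045],[-0.12,0.4,0,0,0,-0.09],[-0.2,0.65,0,0,0,-0.135],[-0.27,0.9,0,0,0,-0.18],[-0.35,1.0,0,0,0,-0.225],[-0.4,1.0,0,0,0,-0.27],[-0.45,1.0,0,0,0,-0.315],[-0.5,1.0,0,0,0,-0.36],[-0.5,1.0,0,0,0,-0.405],[-0.5,1.0,0,0,0,-0.45],[-0.5,1.0,0,0,0,-0.495],[-0.5,1.0,0,0,0,-0.5],[-0.5,1.0,0,0,0,-0.5]]
  ]
}}

```text
time_s: 1.45
tool_pos: [0.4999, 0.2, 0.2501]
tcp_rot: [[1.0, 0.003, -0.0], [0.003, -1.0, -0.0], [-0.0, 0.0, -1.0]]
contact_force: [1.2, -0.2, -0.1]
grip_width: 1.002
grasp_force: 0.0
```

The crop shows the clip's tab at full-frame (300,272), its shoulders at (311,251) and (316,291), and the pin head at (408,263). Bracket yaw is about 0.19. Next I'll look at the tool with the wrist camera.

```bash
python3 - <<'E'
from h import *
from workcell import get_state,viewer
s0=dict(get_state());d0=pickle.load(open("wrist0.pkl","rb"))
st=get_state();d=viewer.snapshot("wrist");pickle.dump((d,st),open("wrist1.pkl","wb"));cv2.imwrite("pics/wrist1.png",d["image"])
m,cs=blobs(d["image"],(4,150,60),(15,255,255),1)
(c,s,a)=cv2.minAreaRect(cs[0]);print("orange px",c,s,a)
for p in cv2.boxPoints((c,s,a)):print(p.round(),onz(d,*map(float,p),.034,st).round(4),onz(d,*map(float,p),.004,st).round(4))
E
```

```text
orange px (230.803466796875, 228.1414031982422) (101.2324447631836, 28.318510055541992) 85.2363510131836
[212. 179.] [0.5264 0.3046 0.034 ] [0.5217 0.3138 0.004 ]
[241. 177.] [0.5279 0.2767 0.034 ] [0.5234 0.2835 0.004 ]
[249. 277.] [0.4254 0.2744 0.034 ] [0.4118 0.2809 0.004 ]
[221. 280.] [0.4221 0.3046 0.034 ] [0.4082 0.3138 0.004 ]
```

View pics/wrist1.png

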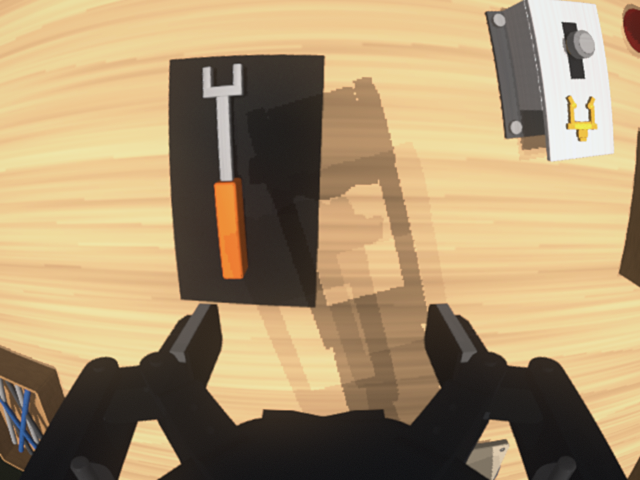

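```bash
python3 - <<'E'
from h import *
d,st=pickle.load(open("wrist1.pkl","rb"))
f=lambda u,v,z:onz(d,u,v,z,st).round(4)
print("prongs L,R,mid",f(208.5,67,.026),f(238,66,.026),f(223.3,66.5,.026))
print("shank front/back",f(222,98,.026),f(227,180,.026))
print("handle front L,R",f(214.5,182,.034),f(237,181,.034),"back",f(222,278,.034),f(241,277,.034))
for z in(.004,): print("mat",f(169,60,z),f(324,56,z),f(316,306,z),f(181,299,z))
print("clip tab/should",f(583,137,.065),f(567,127,.065),f(598,128,.065),"pin",f(581,43,.083))
h=cv2.cvtColor(d["image"],cv2.COLOR_BGR2HSV)
print(d["image"][230,205:250,2])
E
```

```text
prongs L,R,mid [0.6339 0.3078 0.026 ] [0.6327 0.2789 0.026 ] [0.6332 0.2932 0.026 ]
shank front/back [0.6028 0.2946 0.026 ] [0.5237 0.2923 0.026 ]
handle front L,R [0.5233 0.3027 0.034 ] [0.5238 0.2805 0.034 ] back [0.4241 0.3032 0.034 ] [0.4257 0.2828 0.034 ]
mat [0.6495 0.3582 0.004 ] [0.6435 0.1992 0.004 ] [0.3772 0.2072 0.004 ] [0.3816 0.3667 0.004 ]
clip tab/should [ 0.5824 -0.0543  0.065 ] [ 0.5896 -0.0323  0.065 ] [ 0.5941 -0.0745  0.065 ] pin [ 0.6708 -0.0342  0.083 ]
[ 60  59  59  59  59  58  56  58  58  57  53  55 106 195 239 240 238 238
 238 238 238 238 238 238 238 238 238 238 238 238 238 233 221 179 131 104
 100 102 102  86  58  46  49  50  50]
```

Call:
{"api": "servo_tool", "payload": {
  "increments": [
    [[0.04,0.2,0,0,0,0],[0.04,0.4635,-0.15,0,0,0],[0.04,0.4635,-0.4,0,0,0],[0.04,0.4635,-0.65,0,0,0],[0.04,0.4635,-0.85,0,0,0],[0.04,0.4635,-0.95,0,0,0],[0.04,0.4635,-1.0,0,0,0],[0.04,0.4635,-1.0,0,0,0]]
  ]
}}

```text
time_s: 2.3
tool_pos: [0.5072, 0.2923, 0.049]
tcp_rot: [[1.0, 0.002, -0.002], [0.002, -1.0, -0.001], [-0.002, 0.001, -1.0]]
contact_force: [0.3, 0.5, -0.5]
grip_width: 1.004
grasp_force: 0.0
```

Call:
{"api": "servo_tool", "payload": {
  "increments": [
    [[0,0,-0.06,0,0,0],[0,0,-0.12,0,0,0],[0,0,-0.12,0,0,0]]
  ]
}}

```text
time_s: 2.6
tool_pos: [0.5073, 0.2923, 0.0251]
tcp_rot: [[1.0, 0.0, -0.001], [0.0, -1.0, -0.001], [-0.001, 0.001, -1.0]]
contact_force: [-0.3, -0.8, -0.4]
grip_width: 0.997
grasp_force: 0.0
```

Call:
{"api": "servo_tool", "payload": {
  "increments": [
    [[0,0,0,0,0,0],[0,0,0,0,0,0],[0,0,0,0,0,0],[0,0,0,0,0,0],[0,0,0,0,0,0],[0,0,0,0,0,0],[0,0,0,0,0,0],[0,0,0,0,0,0],[0,0,0,0,0,0],[0,0,0,0,0,0]]
  ],
  "fingers": 1,
  "force": 70
}}

```text
time_s: 3.6
tool_pos: [0.5085, 0.293, 0.0269]
tcp_rot: [[1.0, -0.0, 0.001], [-0.0, -1.0, 0.0], [0.001, -0.0, -1.0]]
contact_force: [-1.2, 0.3, 5.1]
grip_width: 0.246
grasp_force: 69.3
```

Call:
{"api": "servo_tool", "payload": {
  "increments": [
    [[0,0,0.06,0,0,0],[0,0,0.16,0,0,0],[0,0,0.32,0,0,0],[0,0,0.5,0,0,0],[0,0,0.7,0,0,0],[0,0,0.85,0,0,0],[0,-0.15,0.9,0,0,0.02],[0,-0.35,0.9,0,0,0.04],[0,-0.6,0.9,0,0,0.06],[0,-0.8,0.9,0,0,0.06],[0,-1.0,0.9,0,0,0.06]]
  ]
}}

```text
time_s: 4.7
tool_pos: [0.5071, 0.0911, 0.2063]
tcp_rot: [[0.982, 0.188, -0.001], [0.188, -0.982, -0.0], [-0.001, -0.0, -1.0]]
contact_force: [0.6, -0.5, -1.5]
grip_width: 0.24
grasp_force: 68.7
```

Call:
{"api": "servo_tool", "payload": {
  "increments": [
    [[-0.02,-0.15,0,0,0,0],[-0.04,-0.27,0,0,0,0],[-0.04,-0.32,0,0,0,0],[-0.04,-0.32,0,0,0,0],[-0.04,-0.32,0,0,0,0]]
  ]
}}

```text
time_s: 5.2
tool_pos: [0.5, 0.0294, 0.2063]
tcp_rot: [[0.982, 0.187, -0.0], [0.187, -0.982, 0.001], [-0.0, -0.001, -1.0]]
contact_force: [-0.5, 0.7, -3.2]
grip_width: 0.245
grasp_force: 68.8
```

```bash
python3 - <<'E'
from h import *
from workcell import get_state,viewer
st=get_state();d=viewer.snapshot("wrist");pickle.dump((d,st),open("wrist2.pkl","wb"))
s=viewer.snapshot("side");pickle.dump(s,open("side2.pkl","wb"))
print(st["tool_pos"],st["tcp_rot"].round(4),st["contact_force"],st["grasp_force"])
cv2.imwrite("pics/wrist2.png",d["image"])
E
```

```text
[0.49997785 0.02937165 0.20632099] [[ 9.823e-01  1.872e-01 -2.000e-04]
 [ 1.872e-01 -9.823e-01  6.000e-04]
 [-0.000e+00 -6.000e-04 -1.000e+00]] [-0.52482747  0.68228111 -3.23634993] 68.75963687896729
```

View pics/wrist2.png

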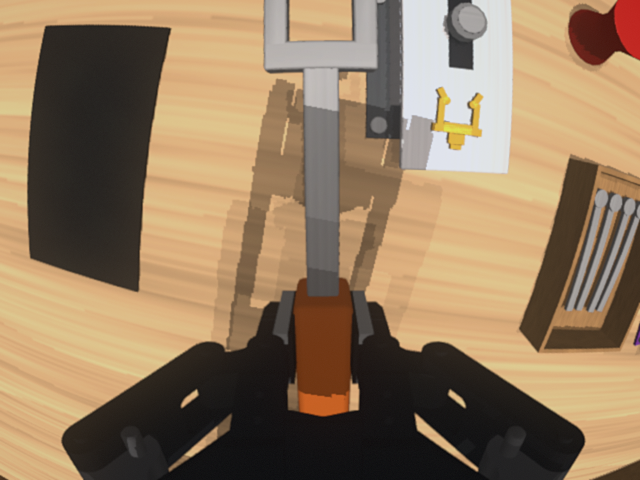

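The fork is held straight, with the cross bar at (321,68). The clip's shoulders are near (435,133) and (480,137), its tab end at (456,148), and the plate's back corners at (401,169) and (507,174).

```bash
python3 - <<'E'
from h import *
d,st=pickle.load(open("wrist2.pkl","rb"));im=d["image"]
m,cs=blobs(im,(18,110,80),(36,255,255),1)
c=cs[0][:,0,:];print(cv2.boundingRect(cs[0]))
for u in range(c[:,0].min(),c[:,0].max()+1,2):
    v=np.where(m[:,u])[0];print(u,v.min(),v.max(),end=" | ")
print()
g=cv2.cvtColor(im,cv2.COLOR_BGR2GRAY)
w=cv2.inRange(cv2.cvtColor(im,cv2.COLOR_BGR2HSV),(0,0,110),(180,60,255))
for v in(20,50,80,150,165):
    x=np.where(w[v,385:530])[0]+385;print("row",v,x.min(),x.max(),onz(d,x.min(),v,.06,st).round(4),onz(d,x.max()+1,v,.06,st).round(4))
f=lambda u,v,z:onz(d,u,v,z,st).round(4)
print("crossbar",f(266,69.5,.2058),f(377,68,.2058)); print("plate back",f(401,169,.06),f(507,174,.06))
R=st["tcp_rot"];ti=st["tool_pos"]
for u,v in((266,69.5),(377,68)): print("in TCP",(R.T@(onz(d,u,v,.2058,st)-ti)).round(4))
for u,v in((303,200),(340,200)): print("shank",(R.T@(onz(d,u,v,.2058,st)-ti)).round(4))
print("pin",f(467,20,.083), "slot back",f(448,66,.06),f(473,69,.06))
E
```

```text
(431, 88, 52, 62)
431 128 128 | 433 123 129 | 435 123 130 | 437 90 130 | 439 88 130 | 441 88 130 | 443 89 130 | 445 93 131 | 447 97 132 | 449 99 143 | 451 123 148 | 453 123 148 | 455 123 148 | 457 124 149 | 459 124 149 | 461 124 144 | 463 124 144 | 465 125 134 | 467 125 134 | 469 102 134 | 471 101 134 | 473 99 135 | 475 96 135 | 477 94 135 | 479 94 136 | 481 95 132 | 
row 20 401 511 [0.6639 0.0032 0.06  ] [ 0.6935 -0.0835  0.06  ]
row 50 400 512 [ 6.408e-01 -2.000e-04  6.000e-02] [ 0.6688 -0.0883  0.06  ]
row 80 401 512 [ 0.6188 -0.0052  0.06  ] [ 0.6447 -0.0929  0.06  ]
row 150 401 509 [ 0.5682 -0.0159  0.06  ] [ 0.5898 -0.1032  0.06  ]
row 165 401 508 [ 0.5573 -0.0184  0.06  ] [ 0.5781 -0.1056  0.06  ]
crossbar [0.5915 0.0656 0.2058] [0.5988 0.03   0.2058]
plate back [ 0.5544 -0.019   0.06  ] [ 0.5707 -0.1059  0.06  ]
in TCP [ 0.0967 -0.0185  0.0005]
in TCP [0.0972 0.0179 0.0005]
shank [ 0.0523 -0.0066  0.0005]
shank [0.0522 0.006  0.0005]
pin [ 0.6708 -0.0385  0.083 ] slot back [ 0.6387 -0.0378  0.06  ] [ 0.6424 -0.0577  0.06  ]
```

```bash
python3 - <<'E'
from h import *
d,st=pickle.load(open("wrist2.pkl","rb"))
f=lambda u,v,z=.065:onz(d,u,v,z,st)[:2]
yaw=.19;ex=np.array([np.cos(yaw),np.sin(yaw)]);ey=np.array([-ex[1],ex[0]])
b=np.array([.5626,-.0625]);O=b+.09*ex;print("bracket O",O)
br=lambda p:(((p-O)@ex).round(4),((p-O)@ey).round(4))
for n,p in(("shL",(432.5,129.5)),("shL in",(446,131)),("shR in",(466,134.5)),("shR",(481.5,136.5)),("tabL",(450,148.5)),("tabR",(461,149.5)),("jawL",(440,88)),("jawR",(479,94))):print(n,f(*p).round(4),br(f(*p)))
print("slotback",br(f(448,66,.06)),br(f(473,69,.06)),"pin",br(f(470,20,.083)))
t=st["tool_pos"][:2]+.127*st["tcp_rot"][:2,0];print("tip",t,br(t))
# shoulder contact: tip 12 mm behind the shoulders
for x,y in((-.08,0),(-.08,-.002)): 
    g=O+x*ex+y*ey; print("delta units to",x,y,((g-t)/.2).round(4))
E
```

```text
bracket O [ 0.65098038 -0.0455027 ]
shL [ 0.5884 -0.0345] (np.float64(-0.0594), np.float64(0.0226))
shL in [ 0.5899 -0.0449] (np.float64(-0.0599), np.float64(0.0122))
shR in [ 0.5913 -0.0609] (np.float64(-0.0615), np.float64(-0.0039))
shR [ 0.5932 -0.0737] (np.float64(-0.0621), np.float64(-0.0168))
tabL [ 0.578  -0.0509] (np.float64(-0.0727), np.float64(0.0084))
tabR [ 0.5794 -0.0597] (np.float64(-0.073), np.float64(-0.0004))
jawL [ 0.6197 -0.0336] (np.float64(-0.0285), np.float64(0.0176))
jawR [ 0.6239 -0.0644] (np.float64(-0.0301), np.float64(-0.0134))
slotback (np.float64(-0.0106), np.float64(0.0099)) (np.float64(-0.0108), np.float64(-0.0104)) pin (np.float64(0.0212), np.float64(0.0008))
tip [0.62473158 0.05315205] (np.float64(-0.0071), np.float64(0.1018))
delta units to -0.08 0 [-0.2616 -0.5688]
delta units to -0.08 -0.002 [-0.2597 -0.5786]
```

Call:
{"api": "servo_tool", "payload": {
  "increments": [
    [[-0.05,-0.12,0,0,0,0],[-0.1,-0.3,0,-0.002,0.01,0],[-0.2,-0.48,0,-0.004,0.025,0],[-0.2295,-0.551,-0.05,-0.008,0.0406,0],[-0.2295,-0.551,-0.2,-0.008,0.0406,0],[-0.2295,-0.551,-0.35,-0.008,0.0406,0],[-0.2295,-0.551,-0.47,-0.008,0.0406,0],[-0.2295,-0.551,-0.53,-0.008,0.0406,0],[-0.2295,-0.551,-0.53,-0.008,0.0406,0],[-0.2295,-0.551,-0.53,-0.008,0.0406,0]]
  ]
}}

```text
time_s: 6.3
tool_pos: [0.4548, -0.0812, 0.1012]
tcp_rot: [[0.974, 0.188, -0.126], [0.186, -0.982, -0.025], [-0.129, 0.001, -0.992]]
contact_force: [0.1, 0.1, -1.3]
grip_width: 0.247
grasp_force: 69.0
```

```bash
python3 - <<'E'
from h import *
from workcell import get_state,viewer
st=get_state();print(st["tool_pos"],st["tcp_rot"].round(4),st["contact_force"])
im=[]
for n,(r0,c0) in(("side",(150,200)),("wrist",(0,200))):
    d=viewer.snapshot(n);pickle.dump((d,st),open(n+"3.pkl","wb"))
    im.append(cv2.resize(d["image"][r0:r0+120,c0:c0+200] if n=="side" else d["image"][:150,200:450],(800,300 if n=="wrist" else 300) if n=="wrist" else (500,300),interpolation=cv2.INTER_CUBIC))
b=np.zeros((600,800,3),np.uint8);b[:300,:500]=im[0];b[300:]=im[1];cv2.imwrite("pics/c3.png",b)
E
```

```text
[ 0.45479248 -0.08119412  0.10119747] [[ 0.974   0.1882 -0.1264]
 [ 0.1865 -0.9821 -0.0254]
 [-0.1289  0.0011 -0.9917]] [ 0.05115946  0.07227978 -1.33072915]
```

View pics/c3.png

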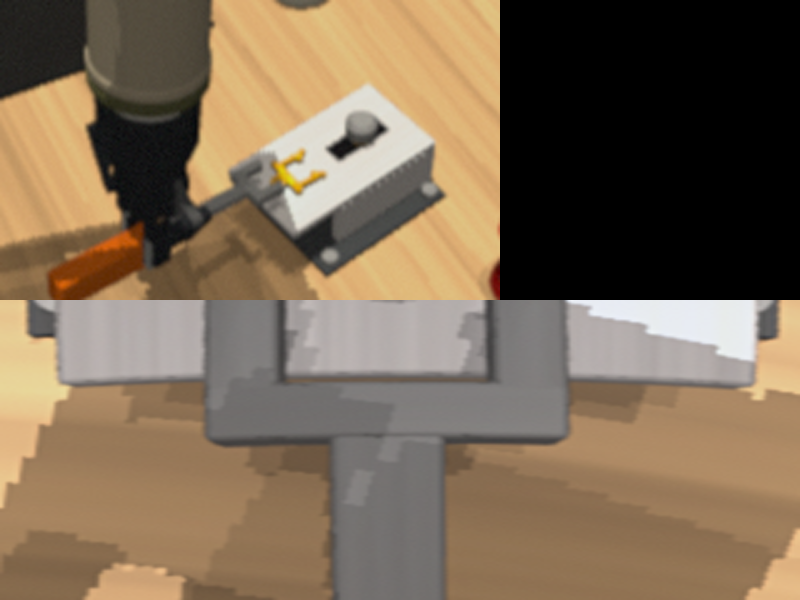

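The fork straddles the tab line, about 2 mm left of the plate's centre as intended. I'll lower it and start the push.

Call:
{"api": "servo_tool", "payload": {
  "increments": [
    [[0,0,-0.03,0,0,0],[0,0,-0.055,0,0,0],[0,0,-0.0625,0,0,0],[0,0,-0.0625,0,0,0],[0.0147,0.0028,-0.0625,0,0,0],[0.0295,0.0057,-0.0625,0,0,0],[0.0442,0.0085,-0.0625,0,0,0],[0.0589,0.0113,-0.0625,0,0,0],[0.0688,0.0132,-0.0625,0,0,0],[0.0786,0.0151,-0.0625,0,0,0],[0.0884,0.017,-0.0625,0,0,0],[0.0982,0.0189,-0.0625,0,0,0]]
  ]
}}

```text
time_s: 7.6
tool_pos: [0.4738, -0.0777, 0.0878]
tcp_rot: [[0.974, 0.187, -0.127], [0.186, -0.982, -0.025], [-0.13, 0.001, -0.992]]
contact_force: [0.1, -0.2, -1.9]
grip_width: 0.245
grasp_force: 68.9
```

```bash
python3 - <<'E'
from h import *
from workcell import get_state,viewer
st=get_state();print(st["tool_pos"],st["contact_force"],st["torque"])
d=viewer.snapshot("side");s=viewer.snapshot("scene");pickle.dump((d,s,st),open("side4.pkl","wb"))
a=cv2.resize(d["image"][170:270,270:400],(780,600),interpolation=cv2.INTER_CUBIC);cv2.imwrite("pics/c4.png",a)
E
```

```text
[ 0.47384588 -0.07766816  0.08778007] [ 0.09590571 -0.23711933 -1.85503499] [ 0.07061064 -0.01878078 -0.02550783]
```

View pics/c4.png

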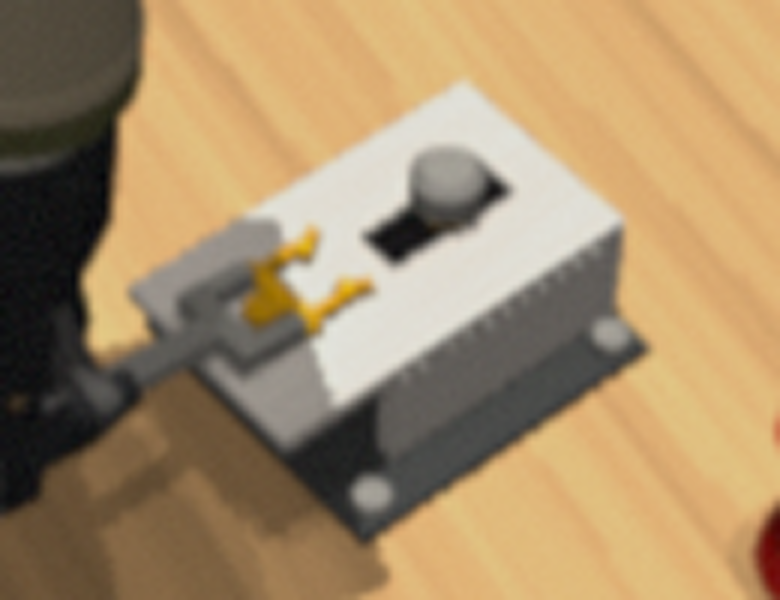

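The prongs straddle the tab and bear on both shoulders (crop (260,275) and (320,325)), with the pin ahead at (450,190). Next is the free push, easing 2 mm toward the centre line.

Call:
{"api": "servo_tool", "payload": {
  "increments": [
    [[0.0147,0.0018,0.003,0,0,0],[0.0297,0.0037,0.003,0,0,0],[0.0447,0.0056,0.003,0,0,0],[0.0597,0.0075,0.003,0,0,0],[0.0746,0.0093,0.003,0,0,0],[0.0895,0.0112,0.003,0,0,0],[0.1044,0.013,0.003,0,0,0],[0.1193,0.0149,0.003,0,0,0],[0.1342,0.0167,0.003,0,0,0],[0.1492,0.0186,0.003,0,0,0]]
  ]
}}

```text
time_s: 8.7
tool_pos: [0.5038, -0.0739, 0.0884]
tcp_rot: [[0.974, 0.187, -0.127], [0.186, -0.982, -0.025], [-0.13, 0.001, -0.992]]
contact_force: [-0.2, 0.3, -1.7]
grip_width: 0.237
grasp_force: 68.9
```

Call:
{"api": "servo_tool", "payload": {
  "increments": [
    [[0.0098,0.0019,0,0,0,0],[0.0196,0.0038,0,0,0,0],[0.0295,0.0057,0,0,0,0],[0.0393,0.0076,0,0,0,0]]
  ]
}}

```text
time_s: 9.1
tool_pos: [0.5116, -0.0724, 0.0884]
tcp_rot: [[0.974, 0.187, -0.127], [0.186, -0.982, -0.025], [-0.13, 0.001, -0.992]]
contact_force: [-0.5, -0.1, -2.0]
grip_width: 0.24
grasp_force: 68.9
```

```bash
python3 - <<'E'
from h import *
from workcell import get_state,viewer
st=get_state();print(st["tool_pos"],st["contact_force"],st["torque"])
d=viewer.snapshot("side");pickle.dump((d,st),open("side5.pkl","wb"))
a=cv2.resize(d["image"][170:270,270:400],(780,600),interpolation=cv2.INTER_CUBIC);cv2.imwrite("pics/c5.png",a)
E
```

```text
[ 0.51156875 -0.07240855  0.08838257] [-0.4759361  -0.10087539 -1.95083291] [-0.00788517  0.02313062 -0.02837506]
```

View pics/c5.png

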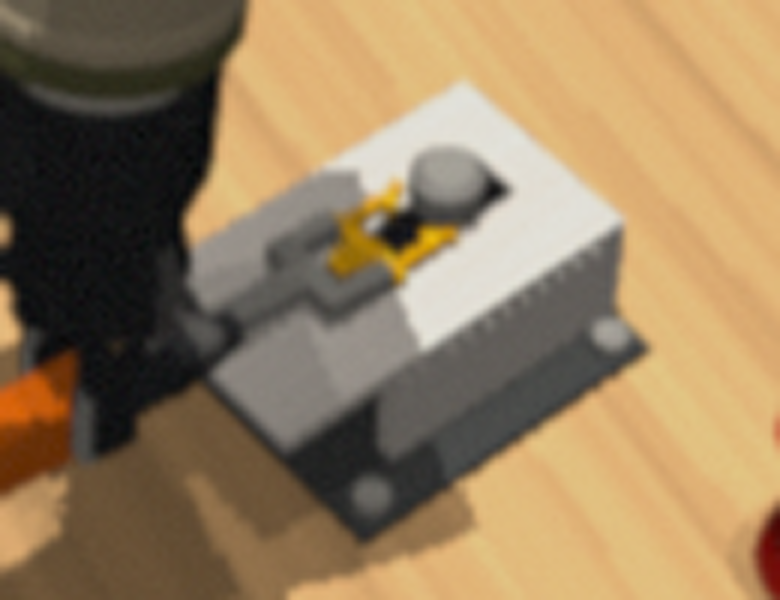

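The clip's mouth is at the pin (crop (395,190) and (450,235)) and centred. From here I'll push in small steps and watch the force.

Call:
{"api": "servo_tool", "payload": {
  "increments": [
    [[0.0049,0.0009,0,0,0,0],[0.0098,0.0019,0,0,0,0],[0.0147,0.0028,0,0,0,0]]
  ]
}}

```text
time_s: 9.45
tool_pos: [0.5144, -0.0719, 0.0884]
tcp_rot: [[0.974, 0.187, -0.127], [0.186, -0.982, -0.025], [-0.13, 0.001, -0.992]]
contact_force: [0.2, -0.2, -2.5]
grip_width: 0.245
grasp_force: 68.9
```

Call:
{"api": "servo_tool", "payload": {
  "increments": [
    [[0.0049,0.0009,0,0,0,0],[0.0098,0.0019,0,0,0,0],[0.0147,0.0028,0,0,0,0]]
  ]
}}

```text
time_s: 9.75
tool_pos: [0.5174, -0.0713, 0.0884]
tcp_rot: [[0.974, 0.187, -0.127], [0.186, -0.982, -0.025], [-0.13, 0.001, -0.992]]
contact_force: [0.3, -0.2, -1.4]
grip_width: 0.243
grasp_force: 68.9
```

Call:
{"api": "servo_tool", "payload": {
  "increments": [
    [[0.0049,0.0009,0,0,0,0],[0.0098,0.0019,0,0,0,0],[0.0147,0.0028,0,0,0,0]]
  ]
}}

```text
time_s: 10.05
tool_pos: [0.5201, -0.0709, 0.0883]
tcp_rot: [[0.974, 0.187, -0.128], [0.186, -0.982, -0.025], [-0.13, 0.001, -0.991]]
contact_force: [-4.4, -1.9, -0.9]
grip_width: 0.242
grasp_force: 68.9
```

Call:
{"api": "servo_tool", "payload": {
  "increments": [
    [[0.0049,0.0009,0,0,0,0],[0.0098,0.0019,0,0,0,0]]
  ]
}}

```text
time_s: 10.25
tool_pos: [0.5219, -0.0707, 0.0883]
tcp_rot: [[0.974, 0.187, -0.128], [0.185, -0.982, -0.025], [-0.131, 0.001, -0.991]]
contact_force: [-4.5, -2.7, -0.7]
grip_width: 0.246
grasp_force: 68.9
```

Call:
{"api": "servo_tool", "payload": {
  "increments": [
    [[0.0049,0.0009,0,0,0,0],[0.0098,0.0019,0,0,0,0]]
  ]
}}

```text
time_s: 10.45
tool_pos: [0.5241, -0.0701, 0.0883]
tcp_rot: [[0.974, 0.187, -0.128], [0.186, -0.982, -0.025], [-0.13, 0.001, -0.992]]
contact_force: [-4.4, -2.7, -1.6]
grip_width: 0.246
grasp_force: 68.9
```

Call:
{"api": "servo_tool", "payload": {
  "increments": [
    [[0.0052,-0.0006,0,0,0,0],[0.0103,-0.0006,0,0,0,0]]
  ]
}}

```text
time_s: 10.65
tool_pos: [0.5262, -0.0701, 0.0883]
tcp_rot: [[0.974, 0.187, -0.127], [0.186, -0.982, -0.025], [-0.13, 0.001, -0.992]]
contact_force: [-4.5, -2.5, -0.2]
grip_width: 0.247
grasp_force: 68.9
```

Call:
{"api": "servo_tool", "payload": {
  "increments": [
    [[0.0052,-0.0006,0,0,0,0],[0.0103,-0.0006,0,0,0,0]]
  ]
}}

```text
time_s: 10.85
tool_pos: [0.5275, -0.0704, 0.0882]
tcp_rot: [[0.974, 0.187, -0.129], [0.186, -0.982, -0.025], [-0.132, 0.0, -0.991]]
contact_force: [-9.7, -3.1, 1.0]
grip_width: 0.247
grasp_force: 69.0
```

Call:
{"api": "servo_tool", "payload": {
  "increments": [
    [[0.0049,0.0009,0,0,0,0],[0.0098,0.0019,0,0,0,0]]
  ]
}}

```text
time_s: 11.05
tool_pos: [0.529, -0.0701, 0.0881]
tcp_rot: [[0.974, 0.187, -0.13], [0.186, -0.982, -0.025], [-0.133, 0.0, -0.991]]
contact_force: [-10.8, -4.2, 2.0]
grip_width: 0.242
grasp_force: 69.1
```

Call:
{"api": "servo_tool", "payload": {
  "increments": [
    [[0.0049,0.0009,0,0,0,0]]
  ]
}}

```text
time_s: 11.15
tool_pos: [0.5299, -0.0699, 0.088]
tcp_rot: [[0.974, 0.187, -0.13], [0.186, -0.982, -0.025], [-0.133, 0.0, -0.991]]
contact_force: [-9.8, -3.4, 2.6]
grip_width: 0.242
grasp_force: 69.1
```

Call:
{"api": "servo_tool", "payload": {
  "increments": [
    [[0.0049,0.0009,0,0,0,0]]
  ]
}}

```text
time_s: 11.25
tool_pos: [0.5311, -0.0697, 0.0881]
tcp_rot: [[0.974, 0.187, -0.13], [0.186, -0.982, -0.025], [-0.132, 0.0, -0.991]]
contact_force: [-9.0, -2.9, 2.2]
grip_width: 0.244
grasp_force: 69.1
```

Call:
{"api": "servo_tool", "payload": {
  "increments": [
    [[0.0049,0.0009,0,0,0,0]]
  ]
}}

```text
time_s: 11.35
tool_pos: [0.5324, -0.0695, 0.0882]
tcp_rot: [[0.974, 0.187, -0.129], [0.186, -0.982, -0.025], [-0.132, 0.0, -0.991]]
contact_force: [-6.4, -2.1, 0.5]
grip_width: 0.246
grasp_force: 69.1
```

Call:
{"api": "servo_tool", "payload": {
  "increments": [
    [[0.0025,0.0005,0,0,0,0]]
  ]
}}

```text
time_s: 11.45
tool_pos: [0.5334, -0.0693, 0.0883]
tcp_rot: [[0.974, 0.187, -0.128], [0.186, -0.982, -0.025], [-0.13, 0.001, -0.991]]
contact_force: [-4.0, -2.0, -1.4]
grip_width: 0.244
grasp_force: 69.0
```

Call:
{"api": "servo_tool", "payload": {
  "increments": [
    [[0.0025,0.0005,0,0,0,0]]
  ]
}}

```text
time_s: 11.55
tool_pos: [0.5343, -0.0691, 0.0884]
tcp_rot: [[0.974, 0.187, -0.127], [0.186, -0.982, -0.025], [-0.13, 0.001, -0.992]]
contact_force: [-3.2, -1.5, -2.3]
grip_width: 0.246
grasp_force: 68.9
```

Call:
{"api": "servo_tool", "payload": {
  "increments": [
    [[0.0025,0.0005,0,0,0,0]]
  ]
}}

```text
time_s: 11.65
tool_pos: [0.535, -0.0689, 0.0884]
tcp_rot: [[0.974, 0.188, -0.127], [0.186, -0.982, -0.025], [-0.129, 0.001, -0.992]]
contact_force: [-1.2, -1.5, -2.5]
grip_width: 0.244
grasp_force: 68.9
```

```bash
python3 - <<'E'
from h import *
from workcell import get_state,viewer
st=get_state();d=viewer.snapshot("side");pickle.dump((d,st),open("side6.pkl","wb"))
print(st["contact_force"])
yaw=.19;ex=np.array([np.cos(yaw),np.sin(yaw)]);ey=np.array([-ex[1],ex[0]]);O=np.array([.65098,-.0455])
for nm,(dd,s) in(("4",(lambda a:(a[0],a[2]))(pickle.load(open("side4.pkl","rb")))),("5",pickle.load(open("side5.pkl","rb"))),("6",(d,st))):
    m,_=blobs(dd["image"],(18,120,70),(36,255,255));v,u=np.where(m[170:270,270:400])
    P=np.array([onz(dd,float(a)+270,float(b)+170,.065)[:2] for a,b in zip(u,v)])-O
    x=P@ex;y=P@ey;k=(abs(y)<.05)
    tip=(s["tool_pos"][:2]-O)@ex+.125
    print(nm,k.sum(),"tab end x",np.sort(x[k])[:4].round(4),"front",x[k].max().round(4),"y",y[k].min().round(4),y[k].max().round(4),"tip",tip.round(4),"tip-tab",(tip-np.sort(x[k])[1]).round(4))
E
```

```text
[-1.21684788 -1.48694357 -2.53312107]
4 154 tab end x [-0.1776 -0.1711 -0.1469 -0.142 ] front 0.1721 y -0.0487 0.0497 tip -0.055 tip-tab 0.1161
5 176 tab end x [-0.0285 -0.0283 -0.0268 -0.0267] front 0.1616 y -0.0427 0.0491 tip -0.017 tip-tab 0.0114
6 140 tab end x [-0.0983 -0.0198 -0.0062 -0.0045] front 0.1743 y -0.047 0.0482 tip 0.0067 tip-tab 0.0265
```

```bash
python3 - <<'E'
from h import *
yaw=.19;ex=np.array([np.cos(yaw),np.sin(yaw)]);ey=np.array([-ex[1],ex[0]]);O=np.array([.65098,-.0455])
L=lambda f:pickle.load(open(f,"rb"))
a=L("side4.pkl")
for nm,dd,s in(("4",a[0],a[2]),("5",*L("side5.pkl")),("6",*L("side6.pkl"))):
    m,_=blobs(dd["image"],(18,150,70),(34,255,255));v,u=np.where(m)
    P=np.array([onz(dd,float(p),float(q),.065)[:2] for p,q in zip(u,v)])-O
    x=P@ex;y=P@ey;k=(abs(y)<.028)&(x>-.085)&(x<.065)
    tip=(s["tool_pos"][:2]-O)@ex+.125
    print(nm,k.sum(),"low x",np.sort(x[k])[:6].round(4),"high",np.sort(x[k])[-4:].round(4),"y",y[k].min().round(4),y[k].max().round(4),"tip",tip.round(4))
    t=k&(abs(y)<.005);print("   tab x",np.sort(x[t])[:6].round(4),"eye end",np.sort(x[t])[-3:].round(4))
E
```

```text
4 101 low x [-0.0654 -0.0653 -0.0637 -0.0637 -0.0636 -0.0621] high [-0.0271 -0.026  -0.0254 -0.0244] y -0.0136 0.021 tip -0.055
   tab x [-0.0654 -0.0637 -0.0637 -0.0621 -0.062  -0.0604] eye end [-0.0489 -0.0488 -0.0487]
5 127 low x [-0.0285 -0.0283 -0.0268 -0.0267 -0.0266 -0.025 ] high [0.014  0.0142 0.0158 0.016 ] y -0.0157 0.0193 tip -0.017
   tab x [-0.0285 -0.0283 -0.0268 -0.0267 -0.025  -0.0249] eye end [0.0093 0.011  0.0127]
6 102 low x [-0.0045 -0.0044 -0.0029 -0.0027 -0.0025 -0.001 ] high [0.0349 0.0351 0.0365 0.0368] y -0.0174 0.0184 tip 0.0067
   tab x [-0.0045 -0.0044 -0.0029 -0.0027 -0.0025 -0.001 ] eye end [0.0149 0.0162 0.0164]
```

Call:
{"api": "servo_tool", "payload": {
  "increments": [
    [[0.0025,0.0005,0,0,0,0]]
  ]
}}

```text
time_s: 11.8
tool_pos: [0.5357, -0.0687, 0.0885]
tcp_rot: [[0.974, 0.188, -0.126], [0.186, -0.982, -0.025], [-0.129, 0.001, -0.992]]
contact_force: [-0.8, -0.6, -2.3]
grip_width: 0.239
grasp_force: 68.9
```

Call:
{"api": "servo_tool", "payload": {
  "increments": [
    [[0.0025,0.0005,0,0,0,0]]
  ]
}}

```text
time_s: 11.9
tool_pos: [0.5361, -0.0686, 0.0885]
tcp_rot: [[0.974, 0.188, -0.126], [0.186, -0.982, -0.025], [-0.129, 0.001, -0.992]]
contact_force: [-0.4, 0.1, -2.4]
grip_width: 0.242
grasp_force: 68.9
```

```bash
cat > m.py <<'E'
from h import *
from workcell import get_state,viewer
import sys
st=get_state();dd=viewer.snapshot("side");pickle.dump((dd,st),open(f"side{sys.argv[1]}.pkl","wb"))
print(st["contact_force"],st["tool_pos"])
yaw=.19;ex=np.array([np.cos(yaw),np.sin(yaw)]);ey=np.array([-ex[1],ex[0]]);O=np.array([.65098,-.0455])
L=lambda f:pickle.load(open(f,"rb"))
m,_=blobs(dd["image"],(18,150,70),(34,255,255));v,u=np.where(m)
P=np.array([onz(dd,float(p),float(q),.065)[:2] for p,q in zip(u,v)])-O
x=P@ex;y=P@ey;k=(abs(y)<.028)&(x>-.085)&(x<.065)
print("tab",np.sort(x[k])[:5].round(4),"jaw",np.sort(x[k])[-4:].round(4),"tip",(((st["tool_pos"][:2]-O)@ex)+.125).round(4))
# pin head shift since side5 by phase of the head's template
a=L("side5.pkl")[0]["image"];t=a[192:206,337:353]
for b in(a,L("side6.pkl")[0]["image"],dd["image"]):
    r=cv2.matchTemplate(cv2.resize(b[180:220,325:375],None,fx=6,fy=6,interpolation=3),cv2.resize(t,None,fx=6,fy=6,interpolation=3),cv2.TM_CCOEFF_NORMED)
    _,c,_,p=cv2.minMaxLoc(r);q=onz(dd,325+p[0]/6+8,180+p[1]/6+7,.08)[:2]-O;print("pin",round(c,2),(q@ex).round(4),(q@ey).round(4))
E
python3 m.py 7
```

```text
[-0.41287696  0.13547335 -2.35630751] [ 0.53612756 -0.06861382  0.08852397]
tab [-0.0029 -0.0027 -0.0025 -0.001  -0.0009] jaw [0.0368 0.037  0.0384 0.0387] tip 0.0078
pin 1.0 0.0237 -0.001
pin 0.88 0.0273 -0.0002
pin 0.88 0.0273 -0.0002
```

Call:
{"api": "servo_tool", "payload": {
  "increments": [
    [[0.0025,0.0005,0,0,0,0],[0.0025,0.0005,0,0,0,0]]
  ]
}}

```text
time_s: 12.15
tool_pos: [0.5365, -0.0686, 0.0885]
tcp_rot: [[0.974, 0.188, -0.127], [0.186, -0.982, -0.025], [-0.129, 0.001, -0.992]]
contact_force: [0.2, 0.0, -2.3]
grip_width: 0.246
grasp_force: 68.9
```

Call:
{"api": "servo_tool", "payload": {
  "increments": [
    [[0.0025,0.0005,0,0,0,0],[0.0025,0.0005,0,0,0,0]]
  ]
}}

```text
time_s: 12.35
tool_pos: [0.5368, -0.0686, 0.0884]
tcp_rot: [[0.974, 0.188, -0.127], [0.186, -0.982, -0.025], [-0.129, 0.001, -0.992]]
contact_force: [0.4, 0.2, -3.4]
grip_width: 0.244
grasp_force: 68.9
```

```bash
python3 m.py 8
```

```text
[ 0.43135233  0.21365738 -3.39641975] [ 0.53681611 -0.06858787  0.08843755]
tab [-0.0027 -0.001  -0.0009  0.0006  0.0008] jaw [0.0401 0.0404 0.0406 0.042 ] tip 0.0085
pin 1.0 0.0237 -0.001
pin 0.88 0.0273 -0.0002
pin 0.87 0.0273 -0.0002
```

Call:
{"api": "servo_tool", "payload": {
  "increments": [
    [[0.0049,0.0009,0,0,0,0],[0.0049,0.0009,0,0,0,0]]
  ]
}}

```text
time_s: 12.6
tool_pos: [0.5378, -0.0684, 0.0884]
tcp_rot: [[0.974, 0.187, -0.127], [0.186, -0.982, -0.025], [-0.13, 0.001, -0.992]]
contact_force: [-0.0, -0.5, -1.9]
grip_width: 0.241
grasp_force: 68.9
```

```bash
python3 m.py 9
```

```text
[-0.00430092 -0.47159968 -1.85663908] [ 0.53779149 -0.06844024  0.08840323]
tab [-0.001  -0.0009  0.0006  0.0008  0.001 ] jaw [0.0401 0.0404 0.0406 0.042 ] tip 0.0095
pin 1.0 0.0237 -0.001
pin 0.88 0.0273 -0.0002
pin 0.86 0.0273 -0.0002
```

Call:
{"api": "servo_tool", "payload": {
  "increments": [
    [[0.0035,0.0007,0,0,0,0],[0.0035,0.0007,0,0,0,0]]
  ]
}}

```text
time_s: 12.85
tool_pos: [0.5385, -0.0683, 0.0884]
tcp_rot: [[0.974, 0.187, -0.127], [0.186, -0.982, -0.025], [-0.13, 0.001, -0.992]]
contact_force: [-0.3, 0.8, -2.2]
grip_width: 0.242
grasp_force: 68.9
```

Call:
{"api": "servo_tool", "payload": {
  "increments": [
    [[0.0035,0.0007,0,0,0,0],[0.0035,0.0007,0,0,0,0]]
  ]
}}

```text
time_s: 13.05
tool_pos: [0.5389, -0.0682, 0.0883]
tcp_rot: [[0.974, 0.187, -0.128], [0.186, -0.982, -0.025], [-0.13, 0.001, -0.991]]
contact_force: [-2.0, -0.4, -1.7]
grip_width: 0.245
grasp_force: 68.9
```

Call:
{"api": "servo_tool", "payload": {
  "increments": [
    [[0.0025,0.0005,0,0,0,0],[0.0025,0.0005,0,0,0,0]]
  ]
}}

```text
time_s: 13.25
tool_pos: [0.539, -0.0681, 0.0882]
tcp_rot: [[0.974, 0.187, -0.129], [0.186, -0.982, -0.025], [-0.131, 0.001, -0.991]]
contact_force: [-4.7, -0.2, -0.1]
grip_width: 0.244
grasp_force: 69.0
```

```bash
python3 m.py 10
```

```text
[-4.70775783 -0.1963371  -0.13218103] [ 0.53901623 -0.06814119  0.0882081 ]
tab [-0.001  -0.0009  0.0006  0.0008  0.001 ] jaw [0.0401 0.0404 0.0406 0.042 ] tip 0.0108
pin 1.0 0.0237 -0.001
pin 0.88 0.0273 -0.0002
pin 0.84 0.0273 -0.0002
```

The clip is home: the force fell to zero, then rose against a hard stop with the clip unmoved at eye x ≈ 29 mm. Now I'll back off and lift.

Call:
{"api": "servo_tool", "payload": {
  "increments": [
    [[-0.015,-0.003,0,0,0,0],[-0.05,-0.01,0.002,0,0,0],[-0.11,-0.021,0.004,0,0,0],[-0.15,-0.029,0.06,0,0,0],[-0.15,-0.029,0.2,0,0,0],[-0.15,-0.029,0.4,0,0,0],[-0.15,-0.029,0.56,0.004,-0.02,0],[-0.15,0.07,0.6,0.008,-0.0406,-0.02],[-0.15,0.27,0.6,0.008,-0.0406,-0.04],[-0.155,0.5,0.6,0.008,-0.0406,-0.06],[-0.155,0.75,0.6,0.008,-0.0406,-0.06],[-0.155,0.95,0.6,0.008,-0.0406,-0.06],[-0.155,0.95,0.6,0.008,-0.0406,-0.06]]
  ]
}}

```text
time_s: 14.6
tool_pos: [0.5078, 0.1265, 0.2087]
tcp_rot: [[1.0, 0.005, -0.0], [0.005, -1.0, 0.014], [0.0, -0.014, -1.0]]
contact_force: [-0.7, -1.6, -1.6]
grip_width: 0.244
grasp_force: 69.1
```

```bash
python3 - <<'E'
from h import *
from workcell import get_state,viewer
st=get_state();d=viewer.snapshot("side")
print(st["tool_pos"],st["tcp_rot"].round(4))
cv2.imwrite("pics/s11.png",d["image"]);pickle.dump(d,open("s11.pkl","wb"))
yaw=.19;ex=np.array([np.cos(yaw),np.sin(yaw)]);ey=np.array([-ex[1],ex[0]]);O=np.array([.65098,-.0455])
m,_=blobs(d["image"],(18,150,70),(34,255,255));v,u=np.where(m)
P=np.array([onz(d,float(p),float(q),.065)[:2] for p,q in zip(u,v)])-O
x=P@ex;y=P@ey;k=(abs(y)<.028)&(x>-.085)&(x<.065)
print("tab",np.sort(x[k])[:5].round(4),"jaw",np.sort(x[k])[-4:].round(4),"y",y[k].min(),y[k].max())
h=cv2.cvtColor(d["image"],cv2.COLOR_BGR2HSV)
for q in range(185,222): print("".join("Y" if m[q,p] else ("." if h[q,p,2]>170 else ("#" if h[q,p,2]<60 else "o")) for p in range(310,370)))
E
```

```text
[0.50784949 0.12648186 0.20865833] [[ 1.      0.0054 -0.    ]
 [ 0.0054 -0.9999  0.0144]
 [ 0.     -0.0144 -0.9999]]
tab [-0.0029 -0.0027 -0.0025 -0.0012 -0.001 ] jaw [0.0401 0.0404 0.0406 0.042 ] y -0.017961146696396754 0.018986937267584235
............................................................
............................................................
............................................................
............................................................
............................................................
............................................................
............................................................
............................................................
...................................ooo......................
................................ooooooooo...................
...............................ooooooooooo..................
..............................ooooooooooooo.................
..............................ooooooooooooo.................
..............................ooooooooooooo.................
....
[... 698 characters left out ...]
ooooYYYo...................oo
......................oo#####ooo...ooo..................oooo
.......................oo##ooo......o..................ooooo
........................oooo.........................ooooooo
.........................oo.........................oooooooo
..................................................oooooooooo
.................................................ooooooooooo
...............................................ooooooooooooo
..............................................oooooooooooooo
............................................oooooooooooooooo
...........................................ooooooooooooooooo
.........................................ooooooooooooooooooo
```

Call:
{"api": "servo_tool", "payload": {
  "increments": [
    [[0,0.15,0,-0.0046,0,-0.0017],[0,0.4,0,-0.0046,0,-0.0017],[0,0.65,0,-0.0046,0,-0.0017],[0,0.8,-0.1,-0.0046,0,-0.0017],[0,0.82,-0.3,-0.0046,0,-0.0017],[0,0.82,-0.5,-0.0046,0,-0.0017],[0,0.82,-0.68,-0.0046,0,-0.0017],[0,0.82,-0.8,-0.0046,0,-0.0017],[0,0.82,-0.86,-0.0046,0,-0.0017],[0,0.82,-0.882,-0.0046,0,-0.0017],[0,0.82,-0.882,-0.0046,0,-0.0017],[0,0.82,-0.882,-0.0046,0,-0.0017]]
  ]
}}

```text
time_s: 15.85
tool_pos: [0.5101, 0.2862, 0.0339]
tcp_rot: [[1.0, -0.005, 0.002], [-0.005, -1.0, -0.001], [0.002, 0.001, -1.0]]
contact_force: [0.6, 0.1, -1.3]
grip_width: 0.244
grasp_force: 69.3
```

Call:
{"api": "servo_tool", "payload": {
  "increments": [
    [[0,0,-0.008,0,0,0],[0,0,-0.015,0,0,0],[0,0,-0.015,0,0,0]]
  ]
}}

```text
time_s: 16.15
tool_pos: [0.5088, 0.2861, 0.0294]
tcp_rot: [[1.0, -0.005, -0.0], [-0.005, -1.0, -0.002], [-0.0, 0.002, -1.0]]
contact_force: [0.1, -0.7, -2.3]
grip_width: 0.246
grasp_force: 69.3
```

Call:
{"api": "servo_tool", "payload": {
  "increments": [
    [[0,0,-0.005,0,0,0],[0,0,-0.01,0,0,0],[0,0,-0.01,0,0,0]]
  ]
}}

```text
time_s: 16.45
tool_pos: [0.5086, 0.286, 0.027]
tcp_rot: [[1.0, -0.005, -0.001], [-0.005, -1.0, -0.002], [-0.001, 0.002, -1.0]]
contact_force: [0.4, -0.7, -1.4]
grip_width: 0.238
grasp_force: 69.6
```

Call:
{"api": "servo_tool", "payload": {
  "increments": [
    [[0,0,-0.003,0,0,0],[0,0,-0.006,0,0,0],[0,0,-0.006,0,0,0]]
  ]
}}

```text
time_s: 16.75
tool_pos: [0.5086, 0.286, 0.027]
tcp_rot: [[1.0, -0.005, -0.001], [-0.005, -1.0, -0.002], [-0.001, 0.002, -1.0]]
contact_force: [-6.6, -2.5, 8.8]
grip_width: 0.244
grasp_force: 71.2
```

The tool is resting on the mat. I'll release it and rise.

Call:
{"api": "servo_tool", "payload": {
  "increments": [
    [[0,0,0.004,0,0,0],[0,0,0.004,0,0,0],[0,0,0.004,0,0,0],[0,0,0.004,0,0,0],[0,0,0.004,0,0,0],[0,0,0.004,0,0,0],[0,0,0.004,0,0,0],[0,0,0.004,0,0,0]]
  ],
  "fingers": -1
}}

```text
time_s: 17.55
tool_pos: [0.5086, 0.2859, 0.0266]
tcp_rot: [[1.0, -0.005, -0.001], [-0.005, -1.0, -0.002], [-0.001, 0.002, -1.0]]
contact_force: [-0.0, 0.7, -0.6]
grip_width: 1.0
grasp_force: 0.0
```

Call:
{"api": "servo_tool", "payload": {
  "increments": [
    [[0,0,0.05,0,0,0],[0,0,0.15,0,0,0],[0,0,0.35,0,0,0],[0,0,0.55,0,0,0],[0,0,0.75,0,0,0],[0,-0.2,0.9,0,0,0],[0,-0.4,1,0,0,0],[0,-0.46,1,0,0,0],[0,-0.46,1,0,0,0],[0,-0.46,1,0,0,0]]
  ]
}}

```text
time_s: 18.55
tool_pos: [0.5081, 0.1943, 0.2259]
tcp_rot: [[1.0, -0.005, -0.002], [-0.005, -1.0, -0.002], [-0.002, 0.002, -1.0]]
contact_force: [-0.2, 0.3, -0.0]
grip_width: 0.998
grasp_force: 0.0
```

```bash
python3 - <<'E'
from h import *
from workcell import get_state,viewer
st=get_state();d=viewer.snapshot("wrist");print(st["tool_pos"],st["grip_width"],st["contact_force"])
m,cs=blobs(d["image"],(4,150,60),(15,255,255),1);r=cv2.minAreaRect(cs[0]);print("handle",r)
for p in cv2.boxPoints(r):print(onz(d,*map(float,p),.034,st).round(4))
im=d["image"];h=cv2.cvtColor(im,cv2.COLOR_BGR2HSV)
u0=int(r[0][0])
for v in range(40,180,8): # fork columns on the dark mat
    x=np.where((h[v,150:320,2]>95)&(h[v,150:320,1]<90))[0]+150
    if len(x):print(v,x.min(),x.max(),onz(d,(x.min()+x.max()+1)/2,v,.026,st)[:2].round(4))
E
```

```text
[0.50811861 0.19430146 0.22587916] 0.9982984185377265 [-0.20337016  0.31696774 -0.00770815]
handle ((226.88648986816406, 243.71893310546875), (106.29241180419922, 30.034225463867188), 84.9363784790039)
[0.5272 0.2966 0.034 ]
[0.5288 0.2687 0.034 ]
[0.4259 0.2678 0.034 ]
[0.4223 0.2984 0.034 ]
40 150 319 [0.6615 0.2688]
48 150 197 [0.6605 0.326 ]
72 197 319 [0.6309 0.2482]
80 196 319 [0.6238 0.2487]
88 196 237 [0.6191 0.2854]
96 196 238 [0.6119 0.2851]
104 196 223 [0.6053 0.2922]
112 211 224 [0.5976 0.285 ]
120 211 224 [0.5905 0.2853]
128 211 224 [0.5833 0.2855]
136 150 225 [0.578  0.3143]
144 150 225 [0.5707 0.3148]
152 150 225 [0.5634 0.3152]
160 150 226 [0.5561 0.3152]
168 214 226 [0.5473 0.285 ]
176 214 227 [0.5401 0.285 ]
```

```bash
python3 -c "
from workcell import bot
print(bot.sign_off())"
```

```text
the job is handed in; nothing more can be done
None
```

The clip is home on the pin's groove, the fork tool is lying flat on the mat and released, and the job was handed in after about 19 s; no push reading passed about 12 N.

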